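# Swing the jar crate over the landing tray

## Robot

A 6-joint arm with a two-finger parallel gripper is mounted at the origin on the work surface. World frame = base frame: x ahead of the robot, y to its left, z up, the work surface at z = 0. Lengths are in mm, angles in rad, forces in N, time in s.
With the tool pointing down it reaches from about 400 to 925 mm from the base axis. Payload 12.5 kg.
Tool frame: the origin (TCP) lies midway between the tips of the shut fingers; the grasp point (between the pads) lies 19 mm behind it; z points along the fingers, y is the line along which they close (so a half turn about z gives the same grasp; the last joint's range is limited). The gripper opens to 95 mm and grips with 3 to 60 N. Pads are 20 mm wide; open, the fingers measure 119 mm over their backs; the gripper's body (75 mm by 180 mm) begins 59 mm behind the grasp point.
Start: joints at [-1.446, 0.491, 1.559, -0, 1.092, -0.106], TCP at [142.995, -608.44, 214.661] pointing down, gripper open.
Joint ranges: [-3.1, 3.1], [-0.84, 2.19], [0.05, 2.79], [-1.13, 4.28], [0.06, 2.93], [-2.69, 2.69]. Speed limits (rad/s): [2.22, 2.22, 2.79, 3.14, 3.14, 3.14].

## Interface

Orientations are given as [roll, pitch, yaw] about the fixed x, y, z axes, in that order (R = Rz(yaw) Ry(pitch) Rx(roll)).
In Python, from cell import env gives the robot as it stands.
- The arm moves only by the tool carry_out, never from a script. Its argument "series" is a list of rows, each a list of 4 numbers: the shift along the world's x, y, z normalised to -1 to 1, where 1 is 5 cm, then the turn about the world's z normalised to -1 to 1, where 1 is 6 degrees. In form: [[x, y, z, turn], ...]. A call has exactly 5 rows; each row shifts and turns the commanded pose from where the row before left it; what a row does not reach is not made up. A row lasts 1/10 s, in which the tool goes at most 50 mm and 8.59 degrees, less where a joint would pass 70% of its speed; a pose out of reach is approached as far as the arm can. A call with a number of a shift or a turn outside -1 to 1 is refused whole. A call with a gripper value outside its range is refused whole. "fingers" is the closure, from -1 (fully open) to 1 (shut), set as the call begins (left out, the last holds). The fingers move at their own pace and stop on an object; the grip force is fixed at half the most. Time passes only in rows, so rows that do not move let the fingers close, or fill a call up. It gives the time, the measured TCP pose, the force, the opening and the grip force at its end, in the units of the state.
- env.state(): the state, without advancing time (a new reading comes with each control period).
- env.read_camera(name): name is "side" or "top"; returns the picture (400x640x3 uint8, red, green, blue); there is no depth.
- env.calibration(name): a dict with "K" (3x3 intrinsics, pixels), "pose" (4x4, takes a point from camera to world coordinates). Camera axes: x right, y down, z forward; pixel columns grow to the right and rows downward; lengths in mm; the calibration is good to about 2 mm. A picture is of the moment at which its call begins. calibration takes no time and is no camera call.
- env.job_done(): hands the job in; it is judged then, once.
Trained networks look in the newest picture that a camera, given by its name, has taken for a name from the list of things; names that differ only in an ending like _2 or _b are one class to them, and where a whole thing is asked for, a point or a joint stands for the part that bears it (a point fixed in the world has none). Each returns a list of dicts, best first, with "conf" (0 to 1); they miss things now and then, are a little off and sometimes report something else, mostly with a low value. They report only what shows in the picture. A call takes as long as a camera call.
- env.look_for(camera, label): "position" ([row, column] as shares, 0 to 1, of the picture: columns of its width, rows of its height, amid what is visible of it).
The state is a dict: "t": time; "joints": joint angles; "qvel": joint speeds; "tau": joint torques, N m; "eef_pos": TCP position; "tcp_rot": TCP orientation; "ft_force": force on the tool from outside, world axes, zero at the start; "moment": the same for the moment, N m; "opening": opening from 0.0 (shut) to 1.0 (fully open); "grip_force": force on a finger pad.
Only numpy, scipy, OpenCV 4.12 (cv2) and the standard library are available. Lean on these libraries where they do the work, as an engineer would, in place of code of your own. Each camera call takes 0.05 s, during which the arm holds its last target. There are 200 camera calls.

## Task

Swing the heavy crate of jars on the blue davit boom round until it stands squarely above the yellow landing tray, and leave it standing still there, untouched, for four seconds. Move it only by pushing with the fingers against its two sprung orange fenders (do not touch the crate or the rest of the boom), keep it slower than 0.2 m/s, and do not let the boom run into its end stops or disturb the tray, the jars, the mug and the jar ring beside it.

Things in the scene. Friction and masses are not known exactly. Their poses are not given: they have to be found in the camera images.
- boom (a joint): Swing angle of the boom about its post, rad. 0: middle of its range, towards the robot; grows as the crate swings to the robot's right (anticlockwise from above). End stops at -0.9 and 0.9. Inertia about the pivot, all included, nominally 0.55 kg m2. Bearing friction 0.001 N m, viscous 0.01 N m s/rad: it coasts.
- crate_mid (a point): Centre of the closed wooden crate on the boom's end, 330 mm from the pivot, 110 mm above the table; x axis along the boom to the pivot, so the pivot is 0.33 m along it. Crate 136 mm along the boom, 122 mm across, from 70 to 150 mm above the table (lids on top to 154 mm), 4.5 kg nominal, mass varies by 20 percent. The blue beam from it to the post (184 mm high) is 36 mm wide, 90 to 130 mm up.
- tray (a joint): Angle of the yellow landing tray about the same pivot, with the same zero and direction as joint boom: the crate is exactly above the tray when joint boom equals this value. The tray is clamped and does not move by itself.
- tray_mid (a point): Centre of the yellow landing tray (160 by 160 mm, rim 19 mm high) on a flat steel radius bar from the davit's foot, 330 mm from the pivot; point 9 mm above the table. Its x axis points along the bar to the pivot; a crate exactly above it has the same yaw.
- fender_left (a joint): Compression, 0 to 0.04 m, of the orange fender on the crate's left side (+y at boom angle 0): a level round bar, radius 35 mm, 110 mm long along the boom, axis 110 mm above the table, sliding into the crate on a 70 N/m spring (no preload, damping 1.5 N s/m, 0.08 kg). Pushing it swings the boom to the robot's right (joint boom grows).
- fender_right (a joint): Compression of the like fender on the crate's right side, m, 0 to 0.04, 70 N/m. Pushing it swings the boom to the left (joint falls).
- fender_left_face (a point): Outermost point of the left fender, where a finger pushes: 105 mm from the crate's centre square to the boom when not compressed, 110 mm above the table.
- fender_right_face (a point): Outermost point of the right fender, 105 mm from the crate's centre when not compressed, 110 mm above the table.
- jar_a: Amber jar with brass lid, 80 mm diameter, 120 mm high, on the left; origin at its underside. Leave it alone.
- jar_b: A like amber jar with a paper label. Leave it alone.
- mug: White mug, 84 mm diameter, 90 mm high, on the right. Leave it alone.
- lid_ring: Loose brass jar ring, 84 mm diameter, 14 mm high, lying on the right. Leave it alone.

How it is judged:
By the outcome, as a careful person would: the job done as asked, in the order asked, and still so for the second after the job is handed in, with the robot touching nothing.
It also fails if it takes over 48 s, if anything falls off the work surface, if the arm or the gripper's body presses on something with over 40 N, if the wrist force passes 120 N, or if a joint passes its speed limit or range.

## Working session

There is one attempt and no reset: what is moved stays moved. The work goes in short steps, Python scripts to look and compute and a tool call to move; the robot and the scene stay as the last step left them, time stands still between calls to the robot, and variables do not carry over. Pictures are saved under pics/ and viewed, at most 10 in all, crops included, and the job is handed in when it is done.

Besides the shell and the picture viewer there is one more tool, called by a JSON object that holds its "name" and its "arguments", one argument or row to a line. carry_out: Moves the arm, as the interface text tells. Its arguments: {"type":"object","properties":{"series":{"type":"array","items":{"type":"array","items":{"type":"number","minimum":-1,"maximum":1}}},"fingers":{"type":"number"}},"required":["series"]}

```bash
ls; mkdir -p pics; cat > h.py <<'E'
import numpy as np, cv2
from cell import env
def ray(cam,rc,z):
    c=env.calibration(cam);K=np.array(c["K"]);T=np.array(c["pose"])
    d=T[:3,:3]@np.linalg.inv(K)@np.array([rc[1]*640,rc[0]*400,1.0]);o=T[:3,3]
    return o+d*(z-o[2])/d[2]
def proj(cam,p):
    c=env.calibration(cam);K=np.array(c["K"]);T=np.array(c["pose"])
    q=K@(T[:3,:3].T@(np.array(p,float)-T[:3,3]));return q[:2]/q[2]
E
python3 - <<'E'
from h import *
for c in("top","side"):
    im=env.read_camera(c);cv2.imwrite(f"pics/{c}0.png",im[:,:,::-1])
for l,z in(("crate_mid",150),("tray_mid",9),("fender_left_face",110),("fender_right_face",110),("jar_a",120),("mug",90),("lid_ring",14),("boom",130),("tray",9)):
    for d in env.look_for("top",l)[:2]: print(l,d,ray("top",d["position"],z).round(1))
s=env.state();print(s["t"],s["eef_pos"],s["tcp_rot"],s["ft_force"])
print(env.calibration("top"))
E
```

```text
pics
crate_mid {'position': [0.5553, 0.4183], 'conf': 0.67} [523.5 143.7 150. ]
tray_mid {'position': [0.5938, 0.4961], 'conf': 0.61} [477.7 -28.7   9. ]
fender_left_face {'position': [0.5375, 0.3748], 'conf': 0.82} [557.  248.4 110. ]
fender_right_face {'position': [0.6005, 0.4289], 'conf': 0.78} [463.5 124.7 110. ]
jar_a {'position': [0.535, 0.2852], 'conf': 0.87} [564.5 451.  120. ]
jar_a {'position': [0.592, 0.2702], 'conf': 0.74} [484.1 481.6 120. ]
mug {'position': [0.5855, 0.6959], 'conf': 0.78} [ 470.6 -489.3   90. ]
lid_ring {'position': [0.5353, 0.665], 'conf': 0.53} [ 556.1 -446.3   14. ]
lid_ring {'position': [0.588, 0.6939], 'conf': 0.42} [ 473.4 -510.1   14. ]
boom {'position': [0.5473, 0.4188], 'conf': 0.58} [537.4 145.  130. ]
tray {'position': [0.6028, 0.4934], 'conf': 0.71} [464.2 -21.7   9. ]
0.55 [ 142.98640009 -608.43447522  214.65345403] [3.14152434e+00 3.24397100e-05 2.30798686e-01] [ 0.28040679 -1.10602027 -0.74307584]
{'K': array([[382.46841374,   0.        , 315.07131323],
       [  0.        , 382.46841374, 197.0702575 ],
       [  0.        ,   0.        ,   1.        ]]), 'pose': array([[-2.61077966e-02, -9.81465630e-01,  1.89851519e-01,
         3.52437449e+02],
       [-9.99658236e-01,  2.58870843e-02, -3.64279620e-03,
        -1.81033304e+01],
       [-1.33942301e-03, -1.89881740e-01, -9.81806056e-01,
         1.46994153e+03],
       [ 0.00000000e+00,  0.00000000e+00,  0.00000000e+00,
         1.00000000e+00]])}
```

View pics/top0.png

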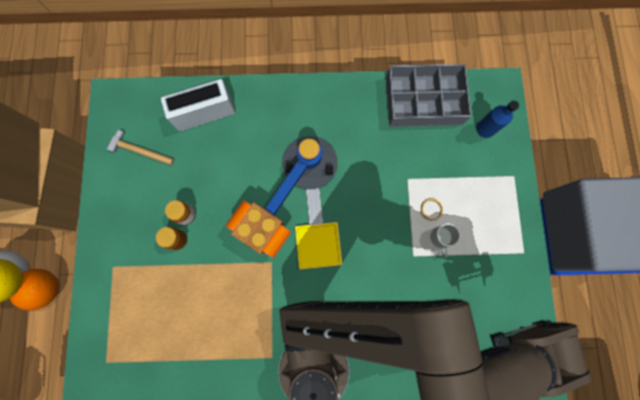

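View pics/side0.png

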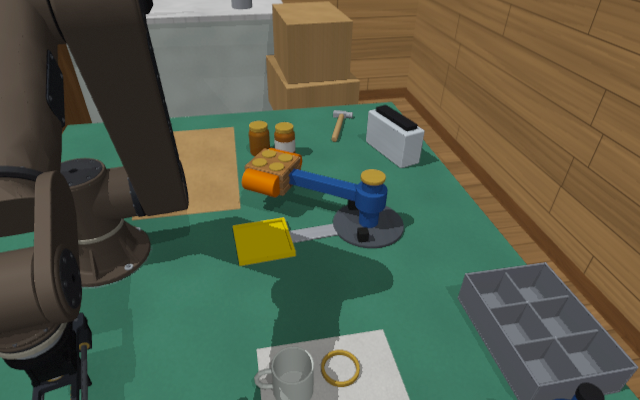

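The top view shows the crate at (258,229), its fenders at (243,215) and (275,243), the tray at (319,246) and the post cap at (308,150). The crate is on the left at a negative boom angle, with the jars well clear at (175,225). The side view agrees with this.

```bash
cat >> h.py <<'E'
def rp(cam,uv,z): return ray(cam,(uv[1]/400,uv[0]/640),z)
def blobs(mask,amin):
    n,_,st,ce=cv2.connectedComponentsWithStats(mask.astype(np.uint8))
    return sorted([(st[i,4],ce[i]) for i in range(1,n) if st[i,4]>amin],key=lambda b:-b[0])
def hsv(im): return cv2.cvtColor(im,cv2.COLOR_RGB2HSV)
E
python3 - <<'E'
from h import *
for c in("top","side"):
    im=cv2.imread(f"pics/{c}0.png")[:,:,::-1];h=hsv(np.ascontiguousarray(im))
    H,S,V=h[...,0],h[...,1],h[...,2]
    for n,m in(("yellow",(H>=24)&(H<=33)&(S>200)&(V>80)),("orange",(H>=5)&(H<=13)&(S>225)&(V>120)),("blue",(H>=105)&(H<=120)&(S>150)),("brass",(H>=14)&(H<=23)&(S>130)&(V>120))):
        print(c,n,[(int(a),p.round(1).tolist()) for a,p in blobs(m,25)][:9])
        if n=="yellow":
            k,_=cv2.findContours(cv2.morphologyEx(m.astype(np.uint8),cv2.MORPH_CLOSE,np.ones((5,5))),0,1);k=max(k,key=cv2.contourArea)
            a=cv2.approxPolyDP(k,8,True)[:,0];print(a.tolist())
            for p in a: print(rp(c,p,19).round(1))
    for y,x in((229,258),(215,243),(246,319),(150,308),(242,270),(210,255)):
        if c=="top":print(y,x,h[y,x])
    if c=="side":
        for y,x in((180,262),(178,373),(245,265)):print(y,x,h[y,x])
E
```

```text
top yellow [(1708, [318.0, 245.5]), (658, [8.3, 279.6])]
[[336, 223], [296, 227], [301, 268], [340, 263]]
[ 530.2 -100.6   19. ]
[518.9  52.1  19. ]
[365.  36.  19.]
[ 379.6 -110.1   19. ]
top orange []
top blue [(834, [291.2, 180.7]), (638, [494.4, 121.1]), (380, [572.0, 257.3])]
top brass [(40386, [387.9, 56.6]), (6551, [605.9, 319.6]), (4781, [47.8, 316.7]), (2009, [146.2, 4.1]), (1907, [257.6, 228.4]), (730, [350.5, 1.6]), (465, [20.8, 5.8]), (350, [9.5, 234.3]), (323, [175.4, 210.7])]
229 258 [ 15 162 168]
215 243 [ 14 224 229]
246 319 [ 26 255 178]
150 308 [ 21 178 216]
242 270 [ 16 255 237]
210 255 [ 21 178 205]
side yellow [(2202, [262.7, 241.2])]
[[283, 218], [233, 226], [240, 265], [295, 255]]
[519.3  54.1  19. ]
[364.6  42.1  19. ]
[ 377.3 -129.6   19. ]
[ 530.9 -117.2   19. ]
side orange []
side blue [(2124, [346.7, 193.7])]
side brass [(12623, [493.7, 69.1]), (12219, [511.8, 171.4]), (5840, [557.8, 43.8]), (1880, [617.9, 167.5]), (1620, [515.8, 234.2]), (1548, [618.6, 124.2]), (1546, [266.9, 169.0]), (1409, [614.4, 291.7]), (1213, [616.5, 30.6])]
180 262 [ 18 255 213]
178 373 [ 22 174 176]
245 265 [ 26 255 144]
```

```bash
cat >> h.py <<'E'
from scipy.optimize import minimize, minimize_scalar
U=np.deg2rad(np.arange(0,360,30))
def loc(pts,px,py,th):  # local: x from crate centre to pivot, y to robot's left, z
    pts=np.asarray(pts,float);c,s=np.cos(th),np.sin(th)
    a=330-pts[:,0]; b=pts[:,1]
    return np.c_[px-a*c+b*s*1, py-a*s+b*c*1, pts[:,2]] if False else np.c_[px-a*c-b*s, py-a*s+b*c, pts[:,2]]
def box(x,y,z0,z1): return [(i*x/2,j*y/2,z) for i in(-1,1) for j in(-1,1) for z in(z0,z1)]
TRAY=box(160,160,0,19)
CRATE=box(136,122,70,150)+[(x,s*70+35*np.cos(u),110+35*np.sin(u)) for x in(-55,55) for s in(-1,1) for u in U]
def sil(cam,pts,px,py,th):
    c=env.calibration(cam);K=np.array(c["K"]);T=np.array(c["pose"])
    q=(K@(T[:3,:3].T@(loc(pts,px,py,th)-T[:3,3]).T)).T;q=q[:,:2]/q[:,2:]
    m=np.zeros((1600,2560),np.uint8)
    cv2.fillConvexPoly(m,cv2.convexHull(((q+.5)*4).astype(np.float32)).round().astype(np.int32),1)
    return cv2.resize(m.astype(np.float32),(640,400),interpolation=cv2.INTER_AREA)
def yel(im):
    h=hsv(im);return big((h[...,0]>=24)&(h[...,0]<=33)&(h[...,1]>200)&(h[...,2]>60))
def cra(im):
    h=hsv(im);return (h[...,0]>=7)&(h[...,0]<=23)&(h[...,1]>120)&(h[...,2]>50)
def big(m):
    n,l,st,_=cv2.connectedComponentsWithStats(m.astype(np.uint8));return l==1+st[1:,4].argmax()
def crate_mask(cam,im,px,py,th):
    m=cra(im); near=cv2.dilate(sil(cam,CRATE,px,py,th),np.ones((15,15)))>0
    return big(m&near)
def cost(cam,m,pts,px,py,th):
    s=sil(cam,pts,px,py,th);return np.abs(s-m).sum()
def theta(cam,im,px,py,th0=None):
    best=None
    ths=np.arange(-.9,.91,.1) if th0 is None else [th0]
    m0=cra(im)
    if th0 is None: th0=max(ths,key=lambda t:(sil(cam,CRATE,px,py,t)*m0).sum())
    for k in range(2):
        m=crate_mask(cam,im,px,py,th0)
        g=np.arange(th0-.15,th0+.15,.006);cs=np.array([cost(cam,m,CRATE,px,py,t) for t in g]);i=cs.argmin()
        a=max(i-4,0);p=np.polyfit(g[a:i+5]-g[i],cs[a:i+5],2);th0=g[i]+np.clip(-p[1]/2/p[0],-.012,.012)
    return th0,cs.min()/m.sum()
E
python3 - <<'E'
from h import *
I={c:np.ascontiguousarray(cv2.imread(f"pics/{c}0.png")[:,:,::-1]) for c in("top","side")}
print("cap",rp("top",(308.5,150),184), rp("side",(373,177),184))
for cams in(("top",),("side",),("top","side")):
    Y={c:yel(I[c]) for c in cams}
    f=lambda v:sum(cost(c,Y[c],TRAY,v[0]*10,v[1]*10,v[2]/10) for c in cams)
    r=minimize(f,[77.7,-.3,.85],method="Nelder-Mead",options=dict(initial_simplex=[[77.7,-.3,.85],[79,-.3,.85],[77.7,1.,.85],[77.7,-.3,1.2]]))
    print(cams,r.x*[10,10,.1],r.fun,sum(Y[c].sum() for c in cams))
px,py=r.x[:2]*10
for c in I: print(c,theta(c,I[c],px,py))
# crate with free pivot, both
M={c:crate_mask(c,I[c],px,py,theta(c,I[c],px,py)[0]) for c in I}
t0=theta("top",I["top"],px,py)[0]*10
for cams in(("top",),("side",),("top","side")):
    f=lambda v:sum(cost(c,M[c],CRATE,v[0]*10,v[1]*10,v[2]/10) for c in cams)
    x0=np.array([px/10,py/10,t0]);r=minimize(f,x0,method="Nelder-Mead",options=dict(initial_simplex=np.vstack([x0]+[x0+e for e in np.eye(3)])))
    print("crate",cams,r.x*[10,10,.1],r.fun)
E
```

```text
cap [769.83719699  -4.22071028 184.        ] [775.62397429 -11.2012724  184.        ]
('top',) [ 7.78333980e+02 -3.11850266e+00  7.76250820e-02] 117.3125 1708
('side',) [7.76325586e+02 4.54773494e+00 9.28542907e-02] 84.0625 2202
('top', 'side') [7.76895797e+02 9.88523868e-01 8.27998826e-02] 213.9375 3910
top (np.float64(-0.5985248343614819), np.float64(0.08509250474383302))
side (np.float64(-0.61054686110337), np.float64(0.20880681818181818))
crate ('top',) [ 7.81240687e+02  6.69299934e-01 -5.92772089e-01] 128.625
crate ('side',) [ 7.76959285e+02  6.45747020e+00 -5.99192385e-01] 440.1875
crate ('top', 'side') [ 7.80588037e+02  3.09554876e+00 -5.89659377e-01] 630.4375
```

{"name": "carry_out", "arguments": {
  "series": [
    [0.6,0.56,0.1,1],
    [0.6,0.56,0.1,1],
    [0.6,0.56,0.1,1],
    [0.6,0.56,0.1,1],
    [0.6,0.56,0.1,1]
  ],
  "fingers": 1
}}

```text
t: 1.05
eef_pos: [294.0, -467.2, 240.0]
tcp_rot: [3.141, 0.0, 0.758]
ft_force: [0.5, 0.1, -0.6]
opening: 0.633
grip_force: 0.0
```

{"name": "carry_out", "arguments": {
  "series": [
    [0.6,0.56,0,1],
    [0.6,0.56,0,1],
    [0.6,0.56,0,1],
    [0.6,0.56,0,1],
    [0.6,0.56,0,1]
  ]
}}

```text
t: 1.55
eef_pos: [444.1, -327.1, 239.8]
tcp_rot: [3.141, 0.0, 1.282]
ft_force: [0.0, -0.3, 0.1]
opening: 0.214
grip_force: 0.0
```

{"name": "carry_out", "arguments": {
  "series": [
    [0.2,0.9,0,0],
    [0.2,0.9,0,0],
    [0.2,0.9,0,0],
    [0.2,0.9,0,0],
    [0.2,0.9,0,0]
  ]
}}

```text
t: 2.05
eef_pos: [493.1, -101.6, 239.9]
tcp_rot: [3.141, 0.0, 1.278]
ft_force: [0.9, -0.2, -0.3]
opening: 0.003
grip_force: 0.0
```

{"name": "carry_out", "arguments": {
  "series": [
    [0.2,0.9,0,0],
    [0.2,0.9,0,0],
    [0.2,0.9,0,0],
    [0.2,0.9,0,0],
    [0.2,0.9,0,0]
  ]
}}

```text
t: 2.55
eef_pos: [543.1, 123.6, 239.9]
tcp_rot: [3.141, -0.0, 1.278]
ft_force: [1.1, -0.1, 0.6]
opening: 0.005
grip_force: 0.0
```

{"name": "carry_out", "arguments": {
  "series": [
    [0.2,0.9,0,0],
    [0.2,0.9,0,0],
    [0.2,0.9,0,0],
    [0.2,0.82,-0.2,0],
    [0,0,-0.7,0]
  ]
}}

```text
t: 3.05
eef_pos: [584.6, 302.5, 196.6]
tcp_rot: [3.137, -0.005, 1.282]
ft_force: [0.0, -1.1, -1.2]
opening: 0.006
grip_force: 0.0
```

{"name": "carry_out", "arguments": {
  "series": [
    [0,0,-0.7,0],
    [0,0,-0.7,0],
    [0,0,-0.6,0],
    [0,0,0,0],
    [0,0,0,0]
  ]
}}

```text
t: 3.55
eef_pos: [583.3, 297.6, 95.2]
tcp_rot: [-3.142, 0.0, 1.278]
ft_force: [0.3, 0.7, 0.8]
opening: 0.007
grip_force: 0.0
```

```bash
cat >> h.py <<'E'
PX,PY,TT=777.,-1.,.082
def look(cams=("top","side"),th0=None):
    for c in cams:
        t=env.state()["t"];im=env.read_camera(c);print(c,round(t,2),np.round(theta(c,im,PX,PY,th0),4))
    return im
E
python3 - <<'E'
from h import *
im=look(("side",));im=look(("top",));cv2.imwrite("pics/top1.png",im[:,:,::-1]);s=env.state();print(s["t"],s["eef_pos"],s["tcp_rot"])
E
```

```text
side 3.55 [-0.6114  0.2043]
top 3.6 [-0.598   0.1176]
3.65 [583.86701732 297.88623973  96.61837711] [ 3.13933433e+00 -1.69405911e-03  1.27796762e+00]
```

View pics/top1.png

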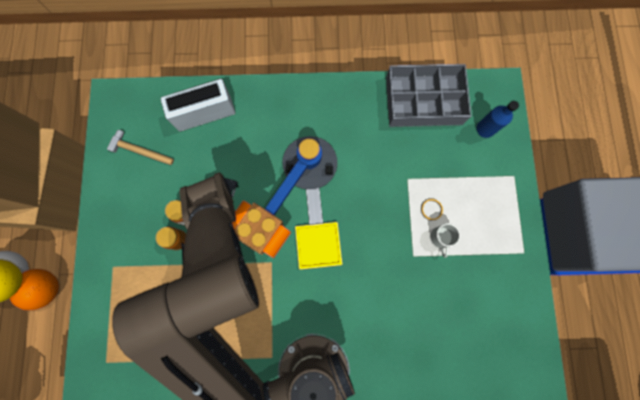

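The gripper at (210,200) stands beside the left fender with a gap of about 20 mm. I'm starting the slow push now.

{"name": "carry_out", "arguments": {
  "series": [
    [-0.042,-0.068,0,0],
    [-0.042,-0.068,0,0],
    [-0.042,-0.068,0,0],
    [-0.042,-0.068,0,0],
    [-0.042,-0.068,0,0]
  ]
}}

```text
t: 4.15
eef_pos: [572.3, 280.2, 94.8]
tcp_rot: [3.141, -0.0, 1.278]
ft_force: [0.6, -0.3, 0.2]
opening: 0.005
grip_force: 0.1
```

{"name": "carry_out", "arguments": {
  "series": [
    [-0.042,-0.068,0,0],
    [-0.042,-0.068,0,0],
    [-0.042,-0.068,0,0],
    [-0.042,-0.068,0,0],
    [-0.042,-0.068,0,0]
  ]
}}

```text
t: 4.65
eef_pos: [561.8, 263.3, 94.6]
tcp_rot: [3.142, -0.0, 1.278]
ft_force: [-0.7, 0.7, -0.4]
opening: 0.004
grip_force: 0.4
```

```bash
python3 - <<'E'
from h import *
look(("side","top"))
print(env.state()["ft_force"],env.state()["eef_pos"])
E
```

```text
side 4.65 [-0.5723  0.2233]
top 4.7 [-0.5475  0.2566]
[ 0.65730243  1.3445632  -0.00389522] [561.73865954 263.14516275  94.65078142]
```

{"name": "carry_out", "arguments": {
  "series": [
    [-0.042,-0.068,0,0],
    [-0.042,-0.068,0,0],
    [-0.042,-0.068,0,0],
    [-0.042,-0.068,0,0],
    [-0.042,-0.068,0,0]
  ]
}}

```text
t: 5.25
eef_pos: [551.3, 246.2, 94.7]
tcp_rot: [3.142, 0.0, 1.278]
ft_force: [0.1, 0.1, 0.1]
opening: 0.006
grip_force: 0.0
```

```bash
python3 - <<'E'
from h import *
look(("side",));im=look(("side",));look(("top",))
print(env.state()["ft_force"],env.state()["eef_pos"]);cv2.imwrite("pics/s2.png",im[:,:,::-1])
E
```

```text
side 5.25 [-0.4706  0.2464]
side 5.3 [-0.4601  0.2316]
top 5.35 [-0.4358  0.1685]
[ 0.19729884 -0.316335   -0.44726371] [551.47840916 246.35356832  94.78088252]
```

View pics/s2.png

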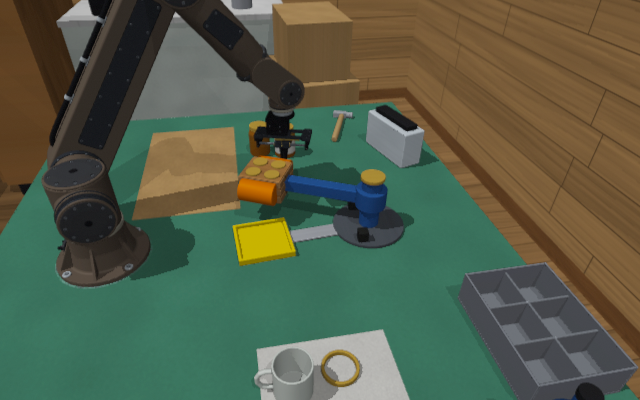

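{"name": "carry_out", "arguments": {
  "series": [
    [0,0,0.95,0],
    [0,0,0.95,0],
    [-0.2,-0.85,0.1,1],
    [-0.22,-0.85,0,1],
    [-0.24,-0.85,0,1]
  ]
}}

```text
t: 5.9
eef_pos: [518.1, 118.0, 195.1]
tcp_rot: [3.14, -0.0, 1.598]
ft_force: [1.2, -0.5, -0.6]
opening: 0.006
grip_force: 0.0
```

{"name": "carry_out", "arguments": {
  "series": [
    [-0.24,-0.85,0,0.1],
    [-0.24,-0.85,0,0],
    [-0.24,-0.85,0,0],
    [-0.24,-0.85,0,0],
    [-0.24,-0.85,0,0]
  ]
}}

```text
t: 6.4
eef_pos: [457.9, -95.0, 194.9]
tcp_rot: [3.141, 0.0, 1.603]
ft_force: [0.9, -1.3, 0.3]
opening: 0.003
grip_force: 0.0
```

```bash
python3 - <<'E'
from h import *
look(("side","top"))
print(env.state()["t"],env.state()["eef_pos"])
E
```

```text
side 6.4 [-0.236   0.5567]
top 6.45 [-0.2455  0.1186]
6.5 [457.6603938  -97.14563381 194.85059491]
```

{"name": "carry_out", "arguments": {
  "series": [
    [-0.16,-0.33,0,0],
    [0,0,-0.9,0],
    [0,0,-0.9,0],
    [0,0,-0.2,0],
    [0,0,0,0]
  ]
}}

```text
t: 7.0
eef_pos: [450.3, -109.3, 94.0]
tcp_rot: [-3.139, -0.001, 1.603]
ft_force: [-0.2, -0.2, 0.6]
opening: 0.002
grip_force: 0.0
```

```bash
python3 - <<'E'
from h import *
look(("side",));im=look(("top",))
print(env.state()["t"],env.state()["eef_pos"]);cv2.imwrite("pics/t3.png",im[:,:,::-1])
E
```

```text
side 7.0 [-0.2466 12.3448]
top 7.05 [-0.1377  0.2066]
7.1 [ 451.36726359 -109.86754962   95.92704609]
```

View pics/t3.png

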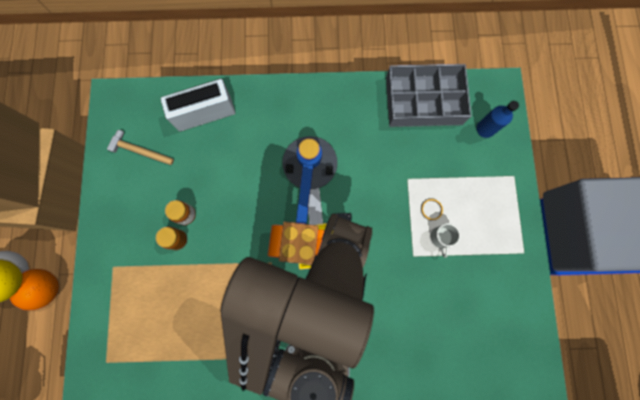

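{"name": "carry_out", "arguments": {
  "series": [
    [0,-0.04,0,0],
    [0,0,0,0],
    [0,0,0,0],
    [0,0,0,0],
    [0,0,0,0]
  ]
}}

```text
t: 7.6
eef_pos: [450.5, -112.0, 94.9]
tcp_rot: [3.141, 0.0, 1.603]
ft_force: [0.4, -0.4, 0.1]
opening: 0.004
grip_force: 0.0
```

```bash
python3 - <<'E'
from h import *
im=look(("top",),-.04)
print(env.state()["t"],env.state()["eef_pos"])
from h import *
for th in(-.03,0): 
    m=crate_mask("top",im,PX,PY,th); print([round(cost("top",m,CRATE,PX,PY,t)) for t in np.arange(-.08,.03,.01)])
h=hsv(im);
m=cra(im)[205:265,240:330];print([("".join(".#"[int(v)] for v in r)) for r in m[15:45:6]])
E
```

```text
top 7.6 [-0.0435  0.4301]
7.65 [ 450.51714991 -111.94146162   94.7899876 ]
[708, 698, 701, 692, 694, 691, 729, 793, 856, 928, 1000]
[708, 698, 701, 692, 694, 691, 729, 793, 856, 928, 1000]
['..........................................................................................', '..................................................######################################..', '.......................................##############################################.....', '.......................................#############################################......', '......................................############################################........']
```

{"name": "carry_out", "arguments": {
  "series": [
    [0,-0.06,0,0],
    [0,-0.06,0,0],
    [0,-0.06,0,0],
    [0,-0.06,0,0],
    [0,-0.06,0,0]
  ]
}}

```text
t: 8.15
eef_pos: [450.5, -127.3, 94.6]
tcp_rot: [3.142, -0.0, 1.602]
ft_force: [0.6, -0.3, 0.4]
opening: 0.003
grip_force: 0.1
```

{"name": "carry_out", "arguments": {
  "series": [
    [0,-0.06,0,0],
    [0,-0.06,0,0],
    [0,-0.06,0,0],
    [0,-0.06,0,0],
    [0,-0.06,0,0]
  ]
}}

```text
t: 8.65
eef_pos: [450.4, -142.2, 94.6]
tcp_rot: [-3.142, -0.0, 1.603]
ft_force: [0.1, -0.6, 0.0]
opening: 0.006
grip_force: 0.0
```

```bash
cat >> h.py <<'E'
def edge(im,rows=(235,240,245)):  # left silhouette column in top view
    m=cra(im)
    return np.mean([240+np.argmax(m[r,240:400]) for r in range(228,246)])
def medge(th):
    s=sil("top",CRATE,PX,PY,th)[228:246,240:400]
    return np.mean([240+np.argmax(r>.5) for r in s])
def thedge(im):
    g=np.arange(-.2,.3,.01);e=[medge(t) for t in g];return float(np.interp(edge(im),e,g))
E
python3 - <<'E'
from h import *
for i in range(2):
    t=env.state()["t"];im=env.read_camera("top");print(t,theta("top",im,PX,PY,.07),edge(im),thedge(im))
cv2.imwrite("pics/t4.png",im[:,:,::-1])
print(env.state()["t"],env.state()["eef_pos"],env.state()["ft_force"])
for n in("t3",):
    im=np.ascontiguousarray(cv2.imread("pics/t3.png")[:,:,::-1]);print("t3",thedge(im))
E
```

```text
8.65 (np.float64(0.035523886485105086), np.float64(0.3284758203799655)) 286.6111111111111 0.06000000000000022
8.7 (np.float64(0.03624508667795275), np.float64(0.3276122625215889)) 286.72222222222223 0.061428571428571964
8.75 [ 450.52641598 -142.28664342   94.64733384] [ 0.14034949 -0.28444946  1.08128202]
t3 -0.12466666666666702
```

View pics/t4.png

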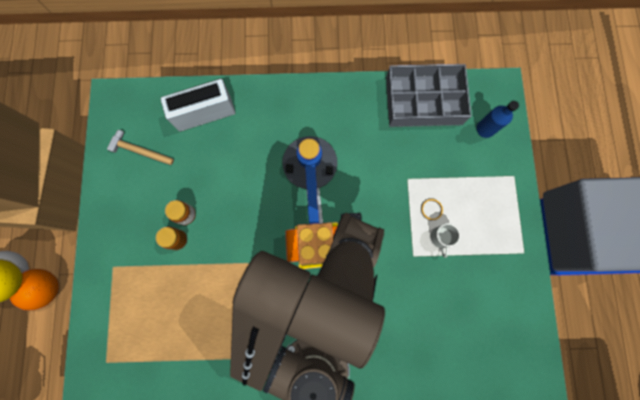

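The crate at (313,244) has almost stopped. I'll back off to the right and get a clear measurement.

{"name": "carry_out", "arguments": {
  "series": [
    [0,-0.4,0,0],
    [0,-0.8,0,0],
    [0,-0.9,0,0],
    [0,-0.9,0.2,0],
    [0,-0.9,0.2,0]
  ]
}}

```text
t: 9.25
eef_pos: [450.1, -338.5, 114.8]
tcp_rot: [-3.141, -0.001, 1.603]
ft_force: [1.2, -0.1, -0.5]
opening: 0.006
grip_force: 0.0
```

```bash
python3 - <<'E'
from h import *
im=look(("top",),.07);print(thedge(im))
look(("side",),.07)
im=look(("top",),.07);print(thedge(im));cv2.imwrite("pics/t5.png",im[:,:,::-1])
E
```

```text
top 9.25 [0.0622 0.6145]
0.07562500000000043
side 9.3 [-0.2448 66.8395]
top 9.35 [0.0627 0.5792]
0.07562500000000043
```

{"name": "carry_out", "arguments": {
  "series": [
    [-0.4,-0.3,0.6,0],
    [-0.5,-0.3,0.6,0],
    [-0.5,-0.5,0.5,0],
    [-0.5,-0.5,0,0],
    [0,0,0,0]
  ]
}}

```text
t: 9.9
eef_pos: [353.7, -418.0, 200.1]
tcp_rot: [3.141, 0.001, 1.601]
ft_force: [1.2, 0.7, -1.2]
opening: 0.006
grip_force: 0.0
```

```bash
python3 - <<'E'
from h import *
im=look(("top",),.07);print(thedge(im));cv2.imwrite("pics/t6.png",im[:,:,::-1])
im=look(("side",),.07);cv2.imwrite("pics/s6.png",im[:,:,::-1])
a=cv2.imread("pics/t6.png")[120:290,220:420];b=cv2.imread("pics/s6.png")[120:290,180:420]
cv2.imwrite("pics/c6.png",np.hstack([cv2.resize(a,None,fx=1.8,fy=1.8),cv2.resize(b,None,fx=1.8,fy=1.8)]))
E
```

```text
top 9.9 [0.0791 0.0694]
0.08874999999999993
side 9.95 [0.0672 0.1803]
```

View pics/c6.png

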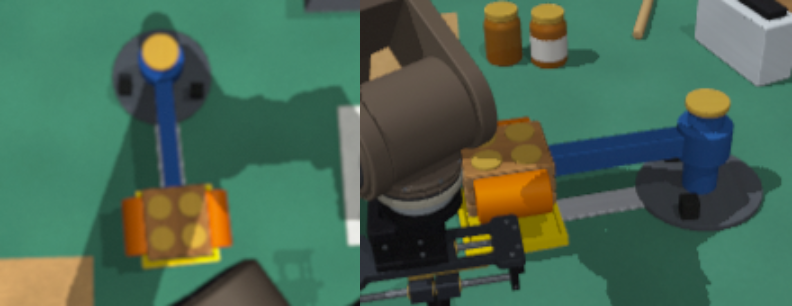

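Crate and tray line up in both views at about 0.08 rad, but there may be a slow drift. I'll measure it.

{"name": "carry_out", "arguments": {
  "series": [
    [-0.4,-0.8,0,0],
    [-0.4,-0.8,0,0],
    [0,0,0,0],
    [0,0,0,0],
    [0,0,0,0]
  ]
}}

```text
t: 10.5
eef_pos: [316.4, -495.3, 199.2]
tcp_rot: [-3.141, -0.001, 1.604]
ft_force: [0.3, -0.5, 0.3]
opening: 0.006
grip_force: 0.0
```

```bash
python3 - <<'E'
from h import *
im=look(("top",),.09);print(thedge(im))
im=look(("side",),.08)
im=look(("top",),.09);print(thedge(im))
E
```

```text
top 10.5 [0.0898 0.0673]
0.09562500000000045
side 10.55 [0.0808 0.0546]
top 10.6 [0.0921 0.0687]
0.10000000000000026
```

{"name": "carry_out", "arguments": {
  "series": [
    [0.37,0.76,0,0],
    [0.37,0.76,0,0],
    [0.37,0.76,0,0],
    [0.37,0.76,0,0],
    [0.37,0.76,0,0]
  ]
}}

```text
t: 11.15
eef_pos: [408.7, -304.7, 199.9]
tcp_rot: [3.141, 0.0, 1.603]
ft_force: [0.6, -0.8, -0.1]
opening: 0.007
grip_force: 0.0
```

{"name": "carry_out", "arguments": {
  "series": [
    [0.37,0.76,0,0.5],
    [0.37,0.76,0,0.5],
    [0.37,0.76,0,0],
    [0,0,-0.7,0],
    [0,0,-0.7,0]
  ]
}}

```text
t: 11.65
eef_pos: [464.5, -191.1, 129.8]
tcp_rot: [3.139, 0.002, 1.711]
ft_force: [0.7, -0.4, -0.6]
opening: 0.005
grip_force: 0.0
```

```bash
python3 - <<'E'
from h import *
im=look(("top",),.11);print(thedge(im));print(env.state()["eef_pos"])
E
```

```text
top 11.65 [0.1063 0.1308]
0.11812500000000012
[ 462.08241674 -190.52877912  124.67761785]
```

{"name": "carry_out", "arguments": {
  "series": [
    [0,0,-0.6,0],
    [0,0.3,0,0],
    [0,0.25,0,0],
    [0,0.1,0,0],
    [0,0,0,0]
  ]
}}

```text
t: 12.2
eef_pos: [464.0, -159.6, 101.0]
tcp_rot: [3.14, 0.001, 1.709]
ft_force: [-0.0, -0.1, 1.0]
opening: 0.004
grip_force: 0.0
```

{"name": "carry_out", "arguments": {
  "series": [
    [0,0,0,0],
    [0,0,0,0],
    [0,0,0,0],
    [0,0,0,0],
    [0,0,0,0]
  ]
}}

```text
t: 12.7
eef_pos: [463.5, -160.6, 99.6]
tcp_rot: [3.142, -0.0, 1.707]
ft_force: [-0.0, 0.4, -0.4]
opening: 0.004
grip_force: 0.0
```

```bash
python3 - <<'E'
from h import *
im=look(("top",),.12);print(thedge(im));print(env.state()["eef_pos"])
E
```

```text
top 12.7 [0.1093 0.3886]
0.13600000000000043
[ 463.48098677 -160.58177498   99.63466046]
```

{"name": "carry_out", "arguments": {
  "series": [
    [0,0,0,0],
    [0,0,0,0],
    [0,0,0,0],
    [0,0,0,0],
    [0,0,0,0]
  ]
}}

```text
t: 13.25
eef_pos: [463.5, -160.5, 99.7]
tcp_rot: [3.141, 0.0, 1.707]
ft_force: [-0.4, -0.4, -0.2]
opening: 0.007
grip_force: 0.0
```

```bash
python3 - <<'E'
from h import *
im=env.read_camera("top");print(thedge(im),env.state()["ft_force"])
E
```

```text
0.14150000000000043 [-0.42752353 -0.36374635 -0.24157848]
```

{"name": "carry_out", "arguments": {
  "series": [
    [0,0,0,0],
    [0,0,0,0],
    [0,0,0,0],
    [0,0,0,0],
    [0,0,0,0]
  ]
}}

```text
t: 13.8
eef_pos: [463.5, -160.4, 99.7]
tcp_rot: [3.142, -0.0, 1.707]
ft_force: [-0.5, -0.1, 0.2]
opening: 0.006
grip_force: 0.0
```

```bash
python3 - <<'E'
from h import *
im=env.read_camera("top");print(env.state()["t"],thedge(im))
E
```

```text
13.85 0.1380000000000007
```

{"name": "carry_out", "arguments": {
  "series": [
    [0,0,0,0],
    [0,0,0,0],
    [0,0,0,0],
    [0,0,0,0],
    [0,0,0,0]
  ]
}}

```text
t: 14.35
eef_pos: [463.5, -160.4, 99.6]
tcp_rot: [3.142, 0.0, 1.707]
ft_force: [0.4, -1.0, -0.3]
opening: -0.0
grip_force: 0.0
```

```bash
python3 - <<'E'
from h import *
im=env.read_camera("top");print(env.state()["t"],thedge(im));im=env.read_camera("top");print(env.state()["t"],thedge(im))
E
```

```text
14.4 0.13600000000000043
14.45 0.13466666666666735
```

{"name": "carry_out", "arguments": {
  "series": [
    [0,0,0,0],
    [0,0,0,0],
    [0,0,0,0],
    [0,0,0,0],
    [0,0,0,0]
  ]
}}

```text
t: 14.95
eef_pos: [463.5, -160.4, 99.7]
tcp_rot: [3.142, -0.0, 1.707]
ft_force: [-0.2, 0.9, 0.1]
opening: 0.003
grip_force: 0.0
```

```bash
python3 - <<'E'
from h import *
im=env.read_camera("top");print(env.state()["t"],thedge(im));im=env.read_camera("top");print(env.state()["t"],thedge(im))
E
```

```text
15.0 0.12857142857142917
15.05 0.12857142857142917
```

{"name": "carry_out", "arguments": {
  "series": [
    [0,-0.4,0,0],
    [0,-0.8,0.2,0],
    [-0.2,-0.8,0.4,0],
    [-0.3,-0.8,0.4,0],
    [-0.4,-0.8,0.4,0]
  ]
}}

```text
t: 15.55
eef_pos: [418.0, -341.9, 170.4]
tcp_rot: [3.141, 0.0, 1.708]
ft_force: [-0.0, -0.9, -1.3]
opening: 0.005
grip_force: 0.0
```

{"name": "carry_out", "arguments": {
  "series": [
    [-0.5,-0.8,0.4,0],
    [-0.5,-0.8,0.2,0],
    [-0.5,-0.8,0,0],
    [0,0,0,0],
    [0,0,0,0]
  ]
}}

```text
t: 16.05
eef_pos: [343.3, -459.9, 198.8]
tcp_rot: [-3.142, -0.001, 1.705]
ft_force: [0.1, 0.4, 0.4]
opening: 0.005
grip_force: 0.0
```

```bash
python3 - <<'E'
from h import *
for c in("top","side","top"): im=look((c,),.11)
print(thedge(im),env.state()["eef_pos"])
E
```

```text
top 16.05 [0.1164 0.0702]
side 16.1 [0.1076 0.2349]
top 16.15 [0.1159 0.0693]
0.12642857142857175 [ 344.68964512 -458.44028038  199.03487006]
```

{"name": "carry_out", "arguments": {
  "series": [
    [0,0,0,0],
    [0,0,0,0],
    [0,0,0,0],
    [0,0,0,0],
    [0,0,0,0]
  ]
}}

```text
t: 16.7
eef_pos: [344.2, -459.4, 199.2]
tcp_rot: [3.141, 0.0, 1.708]
ft_force: [-0.4, 0.6, 0.5]
opening: 0.001
grip_force: 0.0
```

{"name": "carry_out", "arguments": {
  "series": [
    [0,0,0,0],
    [0,0,0,0],
    [0,0,0,0],
    [0,0,0,0],
    [0,0,0,0]
  ]
}}

```text
t: 17.2
eef_pos: [344.1, -459.5, 199.2]
tcp_rot: [3.142, -0.0, 1.707]
ft_force: [-0.0, 0.5, -0.4]
opening: 0.004
grip_force: 0.0
```

```bash
python3 - <<'E'
from h import *
for c in("top","side","top"): im=look((c,),.1)
print(thedge(im))
E
```

```text
top 17.2 [0.1133 0.0706]
side 17.25 [0.1044 0.2371]
top 17.3 [0.1126 0.0707]
0.12285714285714323
```

{"name": "carry_out", "arguments": {
  "series": [
    [0.295,0.674,0,0],
    [0.295,0.674,0,0],
    [0.295,0.674,0,0],
    [0.295,0.674,0,0],
    [0.295,0.674,0,0]
  ]
}}

```text
t: 17.85
eef_pos: [418.2, -289.7, 199.3]
tcp_rot: [3.141, 0.0, 1.707]
ft_force: [0.6, -0.4, 0.1]
opening: 0.005
grip_force: 0.0
```

{"name": "carry_out", "arguments": {
  "series": [
    [0.295,0.674,0,0],
    [0.295,0.674,0,0],
    [0.295,0.674,0,0],
    [0,0,-0.7,0],
    [0,0,-0.7,0]
  ]
}}

```text
t: 18.35
eef_pos: [463.0, -189.0, 129.2]
tcp_rot: [3.139, 0.002, 1.71]
ft_force: [-0.0, -0.5, -1.2]
opening: 0.005
grip_force: 0.0
```

{"name": "carry_out", "arguments": {
  "series": [
    [0,0,-0.62,0],
    [0,0.3,0,0],
    [0,0.2,0,0],
    [0,0.08,0,0],
    [0,0.04,0,0]
  ]
}}

```text
t: 18.85
eef_pos: [462.7, -158.4, 99.6]
tcp_rot: [3.139, 0.001, 1.708]
ft_force: [0.1, -0.9, 0.9]
opening: 0.005
grip_force: 0.0
```

{"name": "carry_out", "arguments": {
  "series": [
    [0,0.01,0,0],
    [0,0.0032,0,0],
    [0,0.0032,0,0],
    [0,0.0032,0,0],
    [0,0.0032,0,0]
  ]
}}

```text
t: 19.35
eef_pos: [462.1, -157.9, 98.2]
tcp_rot: [3.142, 0.0, 1.707]
ft_force: [-0.3, 1.2, 0.7]
opening: 0.003
grip_force: 0.0
```

```bash
python3 - <<'E'
from h import *
im=look(("top",),.11);print(thedge(im),env.state()["eef_pos"])
E
```

```text
top 19.35 [0.0982 0.3765]
0.12071428571428583 [ 462.05720502 -157.85865337   98.14212071]
```

{"name": "carry_out", "arguments": {
  "series": [
    [0,0.0032,0,0],
    [0,0.0032,0,0],
    [0,0.0032,0,0],
    [0,0.0032,0,0],
    [0,0.0032,0,0]
  ]
}}

```text
t: 19.9
eef_pos: [462.1, -156.9, 98.2]
tcp_rot: [3.142, -0.0, 1.707]
ft_force: [-0.2, 0.2, -0.4]
opening: 0.004
grip_force: 0.0
```

{"name": "carry_out", "arguments": {
  "series": [
    [0,0.0032,0,0],
    [0,0.0032,0,0],
    [0,0.0032,0,0],
    [0,0.0032,0,0],
    [0,0.0032,0,0]
  ]
}}

```text
t: 20.4
eef_pos: [462.1, -156.1, 98.2]
tcp_rot: [3.142, -0.0, 1.707]
ft_force: [0.0, -0.1, -0.1]
opening: 0.003
grip_force: 0.0
```

{"name": "carry_out", "arguments": {
  "series": [
    [0,0.0032,0,0],
    [0,0.0032,0,0],
    [0,0.0032,0,0],
    [0,0.0032,0,0],
    [0,0.0032,0,0]
  ]
}}

```text
t: 20.9
eef_pos: [462.1, -155.3, 98.2]
tcp_rot: [3.141, 0.0, 1.707]
ft_force: [-0.4, -0.4, 0.9]
opening: 0.005
grip_force: 0.0
```

```bash
python3 - <<'E'
from h import *
im=look(("top",),.11);print(thedge(im),env.state()["eef_pos"])
E
```

```text
top 20.9 [0.0944 0.4012]
0.12000000000000027 [ 462.09637938 -155.31063834   98.18780971]
```

{"name": "carry_out", "arguments": {
  "series": [
    [0,0.0032,0,0],
    [0,0.0032,0,0],
    [0,0.0032,0,0],
    [0,0.0032,0,0],
    [0,0.0032,0,0]
  ]
}}

```text
t: 21.45
eef_pos: [462.1, -154.5, 98.2]
tcp_rot: [3.142, 0.0, 1.707]
ft_force: [0.2, 0.1, -0.8]
opening: 0.004
grip_force: 0.0
```

{"name": "carry_out", "arguments": {
  "series": [
    [0,0.0032,0,0],
    [0,0.0032,0,0],
    [0,0.0032,0,0],
    [0,0.0032,0,0],
    [0,0.0032,0,0]
  ]
}}

```text
t: 21.95
eef_pos: [462.1, -153.7, 98.2]
tcp_rot: [3.141, 0.0, 1.707]
ft_force: [0.3, 0.1, 0.5]
opening: -0.001
grip_force: 0.0
```

```bash
python3 - <<'E'
from h import *
im=env.read_camera("top");print(thedge(im),env.state()["eef_pos"],env.state()["t"])
E
```

```text
0.11562500000000012 [ 462.09631791 -153.72268819   98.17989825] 22.0
```

{"name": "carry_out", "arguments": {
  "series": [
    [0,0.0032,0,0],
    [0,0.0032,0,0],
    [0,0.0032,0,0],
    [0,0.0032,0,0],
    [0,0.0032,0,0]
  ]
}}

```text
t: 22.5
eef_pos: [462.1, -152.9, 98.2]
tcp_rot: [3.141, 0.0, 1.707]
ft_force: [-0.6, 0.2, 0.4]
opening: 0.003
grip_force: 0.0
```

```bash
python3 - <<'E'
from h import *
im=env.read_camera("top");print(thedge(im),env.state()["eef_pos"],env.state()["t"])
E
```

```text
0.11250000000000027 [ 462.06765813 -152.8826628    98.1489465 ] 22.55
```

{"name": "carry_out", "arguments": {
  "series": [
    [0,0.0032,0,0],
    [0,0.0032,0,0],
    [0,0.0032,0,0],
    [0,0.0032,0,0],
    [0,0.0032,0,0]
  ]
}}

```text
t: 23.05
eef_pos: [462.1, -152.1, 98.2]
tcp_rot: [3.142, -0.0, 1.707]
ft_force: [-0.3, -0.1, -0.3]
opening: 0.004
grip_force: 0.0
```

```bash
python3 - <<'E'
from h import *
im=env.read_camera("top");print(thedge(im),env.state()["eef_pos"],env.state()["t"])
E
```

```text
0.10894736842105313 [ 462.08408087 -152.0850892    98.18536914] 23.1
```

{"name": "carry_out", "arguments": {
  "series": [
    [0,0.0032,0,0],
    [0,0.0032,0,0],
    [0,0.0032,0,0],
    [0,0.0032,0,0],
    [0,0.0032,0,0]
  ]
}}

```text
t: 23.6
eef_pos: [462.1, -151.3, 98.2]
tcp_rot: [3.142, -0.0, 1.707]
ft_force: [-0.1, -0.1, 0.9]
opening: 0.004
grip_force: 0.0
```

```bash
python3 - <<'E'
from h import *
im=env.read_camera("top");print(thedge(im),env.state()["eef_pos"],env.state()["t"])
E
```

```text
0.10473684210526348 [ 462.08097067 -151.31432968   98.16575205] 23.65
```

{"name": "carry_out", "arguments": {
  "series": [
    [0,-0.4,0,0],
    [0,-0.8,0.2,0],
    [-0.2,-0.8,0.4,0],
    [-0.3,-0.8,0.4,0],
    [-0.4,-0.8,0.4,0]
  ]
}}

```text
t: 24.15
eef_pos: [416.6, -332.8, 168.9]
tcp_rot: [3.141, 0.0, 1.708]
ft_force: [0.8, 0.3, 0.3]
opening: 0.002
grip_force: 0.0
```

{"name": "carry_out", "arguments": {
  "series": [
    [-0.5,-0.8,0.4,0],
    [-0.5,-0.8,0.2,0],
    [-0.5,-0.8,0,0],
    [-0.3,-0.5,0,0],
    [0,0,0,0]
  ]
}}

```text
t: 24.65
eef_pos: [325.7, -478.1, 197.4]
tcp_rot: [-3.141, 0.001, 1.704]
ft_force: [0.3, 0.6, -0.3]
opening: 0.005
grip_force: 0.0
```

```bash
python3 - <<'E'
from h import *
for c in("top","side","top","side"): im=look((c,),.09)
E
```

```text
top 24.65 [0.0923 0.0673]
side 24.7 [0.0801 0.0909]
top 24.75 [0.0918 0.0676]
side 24.8 [0.0793 0.1022]
```

{"name": "carry_out", "arguments": {
  "series": [
    [0,0,0,0],
    [0,0,0,0],
    [0,0,0,0],
    [0,0,0,0],
    [0,0,0,0]
  ]
}}

```text
t: 25.35
eef_pos: [327.8, -475.3, 197.7]
tcp_rot: [3.141, 0.0, 1.708]
ft_force: [0.0, -0.1, 0.0]
opening: 0.002
grip_force: 0.0
```

{"name": "carry_out", "arguments": {
  "series": [
    [0,0,0,0],
    [0,0,0,0],
    [0,0,0,0],
    [0,0,0,0],
    [0,0,0,0]
  ]
}}

```text
t: 25.85
eef_pos: [327.7, -475.4, 197.7]
tcp_rot: [3.142, -0.0, 1.707]
ft_force: [0.3, 0.1, 0.4]
opening: 0.002
grip_force: 0.0
```

```bash
python3 - <<'E'
from h import *
for c in("top","side","top","side"): im=look((c,),.09)
E
```

```text
top 25.85 [0.0885 0.067 ]
side 25.9 [0.0764 0.1008]
top 25.95 [0.0888 0.0667]
side 26.0 [0.0764 0.1026]
```

{"name": "carry_out", "arguments": {
  "series": [
    [0,0,0,0],
    [0,0,0,0],
    [0,0,0,0],
    [0,0,0,0],
    [0,0,0,0]
  ]
}}

```text
t: 26.55
eef_pos: [327.7, -475.4, 197.7]
tcp_rot: [3.142, -0.0, 1.707]
ft_force: [0.2, 0.0, -0.1]
opening: 0.006
grip_force: 0.0
```

{"name": "carry_out", "arguments": {
  "series": [
    [0,0,0,0],
    [0,0,0,0],
    [0,0,0,0],
    [0,0,0,0],
    [0,0,0,0]
  ]
}}

```text
t: 27.05
eef_pos: [327.7, -475.4, 197.7]
tcp_rot: [3.141, 0.0, 1.707]
ft_force: [0.6, -0.1, -0.2]
opening: 0.007
grip_force: 0.0
```

{"name": "carry_out", "arguments": {
  "series": [
    [0,0,0,0],
    [0,0,0,0],
    [0,0,0,0],
    [0,0,0,0],
    [0,0,0,0]
  ]
}}

```text
t: 27.55
eef_pos: [327.7, -475.4, 197.7]
tcp_rot: [3.142, 0.0, 1.707]
ft_force: [-0.2, 1.4, 0.4]
opening: 0.004
grip_force: 0.0
```

{"name": "carry_out", "arguments": {
  "series": [
    [0,0,0,0],
    [0,0,0,0],
    [0,0,0,0],
    [0,0,0,0],
    [0,0,0,0]
  ]
}}

```text
t: 28.05
eef_pos: [327.7, -475.4, 197.7]
tcp_rot: [3.142, 0.0, 1.707]
ft_force: [-0.3, 0.2, -0.1]
opening: 0.003
grip_force: 0.0
```

```bash
python3 - <<'E'
from h import *
im=look(("top",),.09);cv2.imwrite("pics/t9.png",im[:,:,::-1]);ims=look(("side",),.09);look(("top",),.09)
a=im[200:280,270:370,::-1];b=ims[130:280,200:400,::-1]
cv2.imwrite("pics/c9.png",np.hstack([cv2.resize(a,(500,400)),cv2.resize(b[:,:112],(298,400))]))
E
```

```text
top 28.05 [0.0882 0.068 ]
side 28.1 [0.0762 0.1015]
top 28.15 [0.0882 0.068 ]
```

View pics/c9.png

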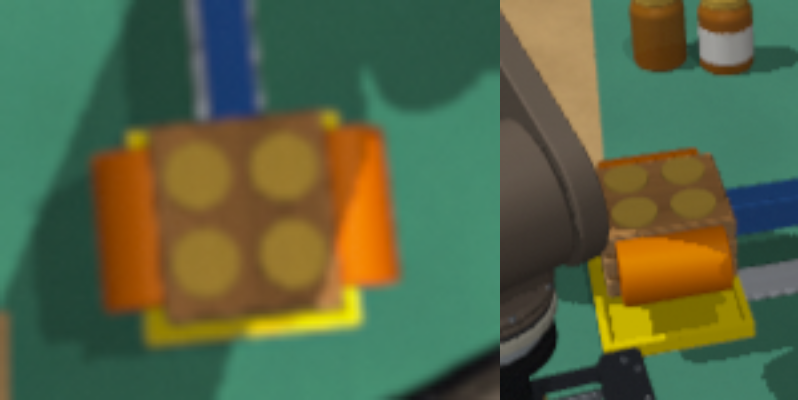

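The crate has stood still since about 26 s. The beam is centred over the steel bar and the crate over the tray. I'll wait out the remaining seconds.

{"name": "carry_out", "arguments": {
  "series": [
    [0,0,0,0],
    [0,0,0,0],
    [0,0,0,0],
    [0,0,0,0],
    [0,0,0,0]
  ]
}}

```text
t: 28.7
eef_pos: [327.7, -475.4, 197.7]
tcp_rot: [3.141, 0.0, 1.707]
ft_force: [0.2, -0.2, -0.4]
opening: 0.005
grip_force: 0.0
```

{"name": "carry_out", "arguments": {
  "series": [
    [0,0,0,0],
    [0,0,0,0],
    [0,0,0,0],
    [0,0,0,0],
    [0,0,0,0]
  ]
}}

```text
t: 29.2
eef_pos: [327.7, -475.4, 197.7]
tcp_rot: [3.141, 0.0, 1.707]
ft_force: [0.5, 1.9, -0.2]
opening: 0.008
grip_force: 0.0
```

{"name": "carry_out", "arguments": {
  "series": [
    [0,0,0,0],
    [0,0,0,0],
    [0,0,0,0],
    [0,0,0,0],
    [0,0,0,0]
  ]
}}

```text
t: 29.7
eef_pos: [327.7, -475.4, 197.7]
tcp_rot: [3.141, 0.0, 1.707]
ft_force: [0.5, 0.6, -0.3]
opening: 0.008
grip_force: 0.0
```

{"name": "carry_out", "arguments": {
  "series": [
    [0,0,0,0],
    [0,0,0,0],
    [0,0,0,0],
    [0,0,0,0],
    [0,0,0,0]
  ]
}}

```text
t: 30.2
eef_pos: [327.7, -475.4, 197.7]
tcp_rot: [3.141, 0.0, 1.707]
ft_force: [-0.3, -0.9, -0.1]
opening: 0.007
grip_force: 0.0
```

{"name": "carry_out", "arguments": {
  "series": [
    [0,0,0,0],
    [0,0,0,0],
    [0,0,0,0],
    [0,0,0,0],
    [0,0,0,0]
  ]
}}

```text
t: 30.7
eef_pos: [327.7, -475.4, 197.7]
tcp_rot: [3.141, 0.0, 1.707]
ft_force: [0.2, 0.1, -0.0]
opening: 0.008
grip_force: 0.0
```

{"name": "carry_out", "arguments": {
  "series": [
    [0,0,0,0],
    [0,0,0,0],
    [0,0,0,0],
    [0,0,0,0],
    [0,0,0,0]
  ]
}}

```text
t: 31.2
eef_pos: [327.7, -475.4, 197.7]
tcp_rot: [3.142, -0.0, 1.707]
ft_force: [-0.6, 0.1, 0.7]
opening: 0.005
grip_force: 0.0
```

{"name": "carry_out", "arguments": {
  "series": [
    [0,0,0,0],
    [0,0,0,0],
    [0,0,0,0],
    [0,0,0,0],
    [0,0,0,0]
  ]
}}

```text
t: 31.7
eef_pos: [327.7, -475.4, 197.7]
tcp_rot: [3.141, 0.0, 1.707]
ft_force: [-0.2, -0.2, -1.1]
opening: 0.001
grip_force: 0.0
```

```bash
python3 - <<'E'
from h import *
look(("top","side"),.09);print(env.state()["t"]);print(env.job_done())
E
```

```text
top 31.7 [0.0878 0.0672]
side 31.75 [0.0759 0.1008]
31.8
the job is handed in; nothing more can be done
None
```

I handed the job in at 31.8 s: the crate stands above the yellow tray, within about 0.004 rad (1–2 mm) by my camera measurements, and had been still and untouched for over 4 s.

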